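# Load a seed slide under the viewer's spring clip

## Task

Using only the fingertips, press the pink bar of the viewing stand's spring clip down and keep it down with one finger while another finger pushes the blue-tabbed seed slide along its lane, under the raised clip nose, until it is fully home against the dark stop. Then let go so that the clip closes on the slide and holds it. Push the slide only, never lift it or let it rub against the clip on the way, and leave the pot, the jar and the yellow-tabbed slide alone.

Things in the scene. Friction and masses are not known exactly. Their poses are not given: they have to be found in the camera images.
- viewer: Seed viewing stand, fixed: plywood base 12 mm thick. Origin: on the table under the middle of the slide lane; the base spans x -110..110, y -67..88 mm about it. x runs along the lane towards the stop, y points to the clip's side, z up. The lane (y = 0) has guides 5 mm high, 53 mm apart on both sides.
- stop (a point): Foot of the lane's dark stop block (14 mm high, 63 mm wide, 10 mm thick), mid-width on the face that meets the slide, at the base top: viewer x 75, y 0, z 12 mm. A slide that is home has its front edge here and its origin at viewer x 35 mm.
- lens (a point): Centre of the top of a small magnifying lens, 52 mm across, swung aside, 61 mm above the table, on an arm from a post 62 mm high at viewer x 98, y -58 mm. Fixed; keep clear.
- slide: White seed slide, loose, 80 (x) x 50 (y) x 6 mm, about 60 g, in the lane, short of the clip. A blue tab 36 mm wide (y) and 8 mm thick stands along its rear edge, its top 26 mm above the slide's underside. Origin: centre of the underside; x points to its front edge (towards the stop), z up. At the start its origin is at viewer x -20..0 mm.
- slide_back (a point): Middle of the tab's rear face, where the slide is pushed: 40 mm behind the slide's origin, 16 mm above its underside.
- clip (a joint): Angle (rad) of the spring clip, a see-saw on a shaft along the viewer's x (at viewer y 40, z 32 mm). 0: closed, the nose 2 mm above the base, blocking the slide. Grows as the bar is pressed; mechanical stop at 0.40. The nose clears the slide from about 0.21, with 3 mm to spare at 0.27; it rests on a slide at about 0.16. The spring closes it when let go.
- press_bar (a point): Centre of the top of the clip's pink press bar: a strip 125 mm long (viewer x -95..30), 24 mm wide (y 58..82). 26 mm above the base top when closed, 14 mm at the stop, where a second fingertip at the same height meets the slide's tab. Tilts 0.2 rad outer edge up when closed, as much the other way when down. 2 N starts it, 5.5 N brings it fully down; a fingertip can slide along it.
- clip_nose (a point): Middle of the underside of the clip's steel nose, 18 mm long (x) and 8 mm wide, at viewer x 48..66, over the edge of the lane at y about 8..16 mm (moves up and inwards as the bar is pressed).
- pot: Black plant pot filled to the brim with compost, 96 mm across, 70 mm high, loose bystander. Origin: centre of its underside.
- jar: Small seed jar with green cap, 50 mm across, 62 mm high, loose bystander. Origin: centre of its underside.
- spare: Another seed slide like the first but with a yellow tab, on the table, loose bystander; same size and origin.
Not all that is in view belongs to the job. What is shaped like the slide but purple or red is not meant.

How it is judged:
By the outcome, as a careful person would: the job done as asked, in the order asked, and still so for the second after the job is handed in, with the robot touching nothing.
It also fails if it takes over 48 s, if anything falls off the work surface, if the arm or the gripper's body presses on something with over 40 N, if the wrist force passes 120 N, or if a joint passes its speed limit or range.

## Robot

A 6-joint arm with a two-finger parallel gripper is mounted at the origin on the work surface. World frame = base frame: x ahead of the robot, y to its left, z up, the work surface at z = 0. Lengths are in m, angles in rad, forces in N, time in s.
With the tool pointing down it reaches from about 0.325 to 1 m from the base axis. Payload 5.1 kg.
Tool frame: the origin (TCP) lies at the very end of the fingers, on their centre line; the grasp point (between the pads) lies 19 mm behind it (pinch_z is the distance from the TCP to the grasp point, in m); z points along the fingers, y is the line along which they close (so a half turn about z gives the same grasp; the last joint's range is limited). The gripper opens to 85 mm and grips with 20 to 120 N. Pads are 22 mm wide; open, the fingers measure 114 mm over their backs; the gripper's body (76 mm by 85 mm) begins 54 mm behind the grasp point. The pads swing forward as they close: fully open they stand 13 mm farther back than shut.
Start: joints at [-1.402, 0.124, 1.65, -0, 1.367, -0.083], TCP at [0.162, -0.629, 0.231] pointing down, gripper open.
Joint ranges: [-2.61, 2.61], [-1.02, 2.33], [0.03, 2.71], [-1.35, 4.49], [0.32, 2.68], [-2.91, 2.91]. Speed limits (rad/s): [2.57, 2.57, 3.14, 3.14, 3.14, 3.14].

## Interface

Orientations are given as a unit quaternion [x, y, z, w].
In Python, from bench import * gives the robot as it stands.
- The arm moves only by the tool play_rows, never from a script. Its argument "targets" is a list of rows, each a list of 3 entries, a list of its own where there are three numbers: the shift along the tool's x, y, z in cm, then the turn, a rotation vector about the tool's x, y, z in degrees, then the finger opening in cm, from 0 to 8.54. In form: [[[tx, ty, tz], [rx, ry, rz], fingers], ...]. A call has 1 to 20 rows; each row is the pose to reach, as a shift and turn from the pose commanded when the call began, along the tool's axes at that moment; what a row does not reach only later rows make up. A row lasts 1/10 s, in which the tool goes at most 50 mm and 8.59 degrees, less where a joint would pass 70% of its speed; a pose out of reach is approached as far as the arm can. A call with a gripper value outside its range is refused whole. The fingers move at their own pace and stop on an object; "grip_force" is the grip in N (left out, the last holds). Time passes only in rows, so rows that repeat a pose let the fingers close. It gives the time, the measured TCP pose, the force, the opening and the grip force at its end, in the units of the state.
- get_obs(): the state, without advancing time (a new reading comes with each control period).
- read_camera(name): name is "side" or "top" or "wrist"; returns a dict with "image" (400x640x3 uint8, red, green, blue), "camera_matrix" (3x3 intrinsics, pixels), "k1" (the pictures are not rectified: a ray, as slopes to the right and down, at radius r is drawn at 1 + k1 r^2 times it, then the intrinsics apply), "pose" (4x4, takes a point from camera to world coordinates). Camera axes: x right, y up, looking along -z (the intrinsics and any distortion apply to the point x, -y, -z); pixel columns grow to the right and rows downward; lengths in m; the calibration is good to about 2 mm. A picture is of the moment at which its call begins. There is no depth.
- job_done(): hands the job in; it is judged then, once.
The state is a dict: "time": time; "joint_positions": joint angles; "dq": joint speeds; "tau": joint torques, N m; "eef_pos": TCP position; "ee_rot": TCP orientation; "force": force on the tool from outside, world axes, zero at the start; "moment": the same for the moment, N m; "width": opening from 0.0 (shut) to 1.0 (fully open); "finger_force": force on a finger pad.
Only numpy, scipy, OpenCV 4.12 (cv2) and the standard library are available. Lean on these libraries where they do the work, as an engineer would, in place of code of your own. Each camera call takes 0.05 s, during which the arm holds its last target. There are 200 camera calls.

## Working session

There is one attempt and no reset: what is moved stays moved. The work goes in short steps, Python scripts to look and compute and a tool call to move; the robot and the scene stay as the last step left them, time stands still between calls to the robot, and variables do not carry over. Pictures are saved under pics/ and viewed, at most 10 in all, crops included, and the job is handed in when it is done.

Besides the shell and the picture viewer there is one more tool, called after "Emit:" as name([rows], argument=value, ...), one row to a line, values as JSON. play_rows: Moves the arm, as the interface text tells. Its arguments: {"type":"object","properties":{"targets":{"type":"array","items":{"type":"array"}},"grip_force":{"type":"number"}},"required":["targets"]}

```bash
mkdir -p pics; ls
python3 - <<'E'
from bench import *
import cv2,numpy as np
o=get_obs();print({k:np.round(v,3) for k,v in o.items()})
for n in("top","side"):
    c=read_camera(n);cv2.imwrite(f"pics/{n}0.png",c["image"][:,:,::-1]);print(n,c["camera_matrix"],c["k1"],c["pose"])
    np.savez(n+"0.npz",**c)
E
```

```text
pics
{'time': np.float64(0.0), 'joint_positions': array([-1.402,  0.124,  1.652, -0.   ,  1.368, -0.083]), 'dq': array([-0.001,  0.001, -0.   , -0.001, -0.   , -0.001]), 'tau': array([-0.0000e+00, -4.2361e+01, -3.6545e+01, -0.0000e+00,  7.0000e-03,
        0.0000e+00]), 'eef_pos': array([ 0.162, -0.629,  0.23 ]), 'ee_rot': array([ 0.992,  0.126, -0.   , -0.001]), 'force': array([ 0.182,  0.644, -0.154]), 'moment': array([0.057, 0.068, 0.063]), 'finger_force': np.float64(0.0), 'width': np.float64(1.0)}
top [[372.38770279   0.         318.7682474 ]
 [  0.         372.38770279 198.08309299]
 [  0.           0.           1.        ]] 0.0008191410510014159 [[ 0.02185472  0.99772109 -0.06383576  0.53000462]
 [-0.99972726  0.02233516  0.00682229  0.01973934]
 [ 0.00823252  0.06366925  0.9979371   0.82417719]
 [ 0.          0.          0.          1.        ]]
side [[379.0076564    0.         320.12887995]
 [  0.         379.0076564  201.34588757]
 [  0.           0.           1.        ]] -0.010779757487262401 [[ 0.7569114   0.45262752 -0.47139522  0.20655876]
 [-0.65324612  0.54480623 -0.52579053 -0.42293205]
 [ 0.01883179  0.70591395  0.70804722  0.69409152]
 [ 0.          0.          0.          1.        ]]
```

View pics/top0.png

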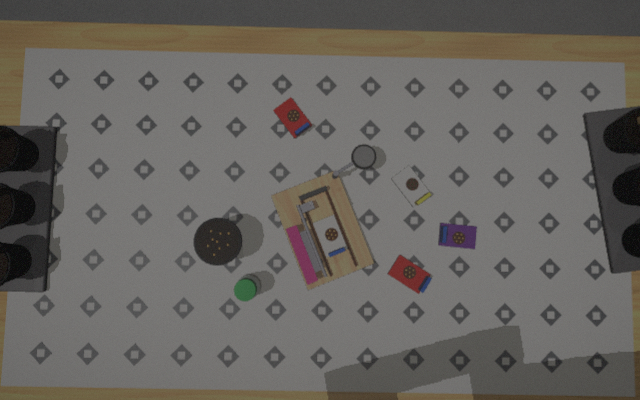

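View pics/side0.png

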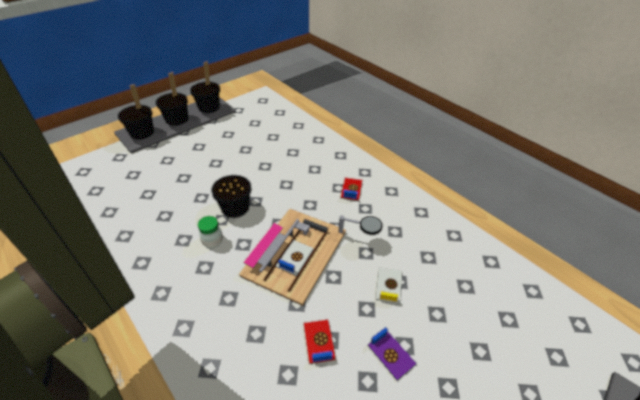

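The top view shows the stand with base corners near (272,195), (337,172), (373,265), (308,290). The stop is at the upper end, the pink bar at (300,257), and the slide's blue tab at (337,252). The side view shows the same layout, with the bar at (265,245) and the tab at (288,265).

```bash
cat > h.py <<'E'
import numpy as np,cv2
def ray(c,uv):
    K=c["camera_matrix"];k=float(c["k1"]);P=c["pose"]
    d=cv2.undistortPoints(np.array(uv,float).reshape(-1,1,2),K,np.array([k,0,0,0.])).reshape(-1,2)
    return P[:3,3],np.c_[d[:,0],-d[:,1],-np.ones(len(d))]@P[:3,:3].T
def plane(c,uv,z):
    o,d=ray(c,uv);return o+d*((z-o[2])/d[:,2])[:,None]
def tri(c1,p1,c2,p2):
    (a,d),(b,e)=ray(c1,[p1]),ray(c2,[p2]);d=d[0];e=e[0]
    s=np.linalg.lstsq(np.c_[d,-e],b-a,rcond=None)[0]
    return (a+s[0]*d+b+s[1]*e)/2,np.linalg.norm(a+s[0]*d-b-s[1]*e)
def blobs(img,lo,hi,amin=15):
    m=cv2.inRange(cv2.cvtColor(np.ascontiguousarray(img),cv2.COLOR_RGB2HSV),lo,hi)
    n,l,s,ce=cv2.connectedComponentsWithStats(m)
    return [(ce[i],s[i,4],cv2.minAreaRect(np.argwhere(l==i)[:,::-1].astype(np.float32))) for i in range(1,n) if s[i,4]>=amin]
E
python3 - <<'E'
from h import *
T=dict(np.load("top0.npz"));S=dict(np.load("side0.npz"))
np.set_printoptions(precision=4,suppress=True)
for n,c in(("top",T),("side",S)):
    print(n)
    for nm,lo,hi,box in(("pink",(155,120,60),(174,255,255),None),("blue",(100,120,40),(125,255,255),None),("wood",(8,50,60),(25,200,255),None)):
        for ce,a,r in blobs(c["image"],lo,hi):
            if 220<ce[0]<400 and 150<ce[1]<310: print(nm,np.round(ce,1),a,cv2.boxPoints(r).round(1).tolist())
# overall base outline
c=T;m=cv2.inRange(cv2.cvtColor(c["image"],cv2.COLOR_RGB2HSV),(8,50,60),(25,200,255))
m[:165]=0;m[300:]=0;m[:,:262]=0;m[:,385:]=0
r=cv2.minAreaRect(np.argwhere(m)[:,::-1].astype(np.float32));b=cv2.boxPoints(r);w=plane(c,b,.012)
print(w,np.linalg.norm(w-np.roll(w,1,0),axis=1))
E
```

```text
top
pink [301.5 254.2] 610 [[285.8999938964844, 228.8000030517578], [295.79998779296875, 224.89999389648438], [317.29998779296875, 279.79998779296875], [307.29998779296875, 283.70001220703125]]
blue [336.6 251.6] 38 [[328.79998779296875, 253.60000610351562], [342.79998779296875, 247.60000610351562], [343.79998779296875, 249.8000030517578], [329.79998779296875, 255.8000030517578]]
wood [325.7 223.7] 4536 [[270.0, 195.60000610351562], [336.6000061035156, 169.0], [374.1000061035156, 262.79998779296875], [307.6000061035156, 289.3999938964844]]
wood [331.5 233.7] 100 [[326.0, 228.0], [337.0, 228.0], [337.0, 239.0], [326.0, 239.0]]
side
pink [262.7 245.3] 481 [[244.0, 261.79998779296875], [273.29998779296875, 221.1999969482422], [281.8999938964844, 227.39999389648438], [252.5, 268.0]]
blue [350.1 193.7] 69 [[345.0, 197.0], [345.0, 191.0], [356.0, 191.0], [356.0, 197.0]]
blue [286.  265.3] 91 [[277.0, 264.0], [279.6000061035156, 258.79998779296875], [294.3999938964844, 266.20001220703125], [291.79998779296875, 271.3999938964844]]
wood [230.5 185. ] 18 [[229.0, 183.0], [232.0, 183.0], [232.0, 187.0], [229.0, 187.0]]
wood [353.1 186.8] 40 [[349.0, 184.0], [357.0, 184.0], [357.0, 189.0], [349.0, 189.0]]
wood [297.6 258.7] 3857 [[237.89999389648438, 274.79998779296875], [285.1000061035156, 194.39999389648438], [346.5, 230.5], [299.3999938964844, 310.79998779296875]]
wood [296.7 256. ] 81 [[290.0, 256.0], [296.5, 249.5], [303.0, 256.0], [296.5, 262.5]]
wood [390.9 283.5] 88 [[386.0, 279.0], [396.0, 279.0], [396.0, 288.0], [386.0, 288.0]]
wood [388.2 299. ] 46 [[379.29998779296875, 299.0], [380.0, 294.79998779296875], [397.5, 298.1000061035156], [396.79998779296875, 302.29998779296875]]
[[ 0.585   0.1207  0.012 ]
 [ 0.6469 -0.0236  0.012 ]
 [ 0.4444 -0.1086  0.012 ]
 [ 0.3847  0.034   0.012 ]] [0.2183 0.157  0.2196 0.1546]
```

Run:
```python
import cv2
a=cv2.imread("pics/top0.png")[160:300,250:400];cv2.imwrite("pics/topc.png",cv2.resize(a,None,fx=4,fy=4,interpolation=2))
```

```text
(no output)
```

View pics/topc.png

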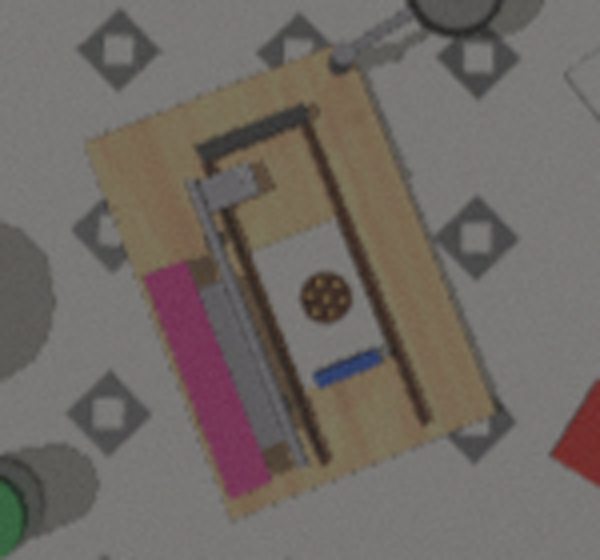

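The crop shows the clear lane, the slide with its tab at the rear, and the bar to the left of the lane. The shaft is at the lane's left guide and the nose is near the stop.

Run:
```python
from h import *
from bench import get_obs
from scipy.spatial.transform import Rotation as R
T=dict(np.load("top0.npz"));S=dict(np.load("side0.npz"))
np.set_printoptions(precision=4,suppress=True)
V=np.array([[110,88],[110,-67],[-110,-67],[-110,88]])/1e3
def fit(W):
    W=W[:,:2];a,b=V-V.mean(0),W-W.mean(0)
    th=np.arctan2((a[:,0]*b[:,1]-a[:,1]*b[:,0]).sum(),(a*b).sum());C=np.array([[np.cos(th),-np.sin(th)],[np.sin(th),np.cos(th)]])
    return th,W.mean(0)-C@V.mean(0),C
wt=plane(T,[[270,195.6],[336.6,169],[374.1,262.8],[307.6,289.4]],.012)
ws=plane(S,[[285.1,194.4],[346.5,230.5],[299.4,310.8],[237.9,274.8]],.012)
for w in(wt,ws):
    th,o,C=fit(w);print("yaw",np.degrees(th),"o",o,"res",((w[:,:2]-o)@C-V)*1e3)
th,o,C=fit(wt)
inv=lambda p:np.r_[(np.asarray(p)[:2]-o)@C,p[2]]*1e3
p,e=tri(T,[301.5,254.2],S,[262.7,245.3]);print("bar",inv(p),e)
p,e=tri(T,[336.6,251.6],S,[286,265.3]);print("tab",inv(p),e)
print("bar@38",inv(plane(T,[[301.5,254.2]],.038)[0]),inv(plane(S,[[262.7,245.3]],.038)[0]))
print("tab@38 top",inv(plane(T,[[336.6,251.6]],.038)[0]))
print("tabcorners",[inv(q) for q in plane(T,[[328.8,253.6],[342.8,247.6],[343.8,249.8],[329.8,255.8]],.037)])
ob=get_obs();Rm=R.from_quat(ob["ee_rot"]).as_matrix();tx=np.degrees(np.arctan2(Rm[1,0],Rm[0,0]));print("tool yaw",tx, Rm)
np.savez("v.npz",th=th,o=o,C=C)
```

```text
yaw 23.05805711388819 o [ 0.5193 -0.004 ] res [[-0.6688  1.1261]
 [-0.3118 -0.944 ]
 [ 0.0533  0.1578]
 [ 0.9273 -0.3399]]
yaw 22.599059087988625 o [ 0.5204 -0.0002] res [[ 32.3321  26.9159]
 [ -6.3446  -8.4298]
 [-19.8938  -9.8997]
 [ -6.0937  -8.5864]]
bar [-33.0076  70.6745  29.4912] 0.0006590415209501618
tab [-55.5117  -0.8131  27.9452] 0.0015859232046488508
bar@38 [-32.623   70.3845  38.    ] [-38.2171  66.1135  38.    ]
tab@38 top [-54.9745   0.0906  38.    ]
tabcorners [array([-52.8403,  16.8293,  37.    ]), array([-52.1788, -15.1547,  37.    ]), array([-57.217 , -15.3825,  37.    ]), array([-57.8715,  16.5905,  37.    ])]
tool yaw 14.424186863762165 [[ 0.9685  0.2491 -0.0003]
 [ 0.2491 -0.9685  0.0019]
 [ 0.0002 -0.0019 -1.    ]]
```

Emit:
play_rows([
  [[2, -2.5, 0], [0, 0, 0], 8.5],
  [[5, -6.5, 0], [0, 0, 0], 5.6],
  [[8, -10.5, 1], [0, 0, -1], 5.6],
  [[11, -14.5, 1], [0, 0, -2], 5.6],
  [[14, -18, 1], [0, 0, -3], 5.6],
  [[17, -22, 2], [0, 0, -4], 5.6],
  [[20, -26, 3], [0, 0, -5], 5.6],
  [[23, -30, 4], [0, 0, -6], 5.6],
  [[26, -34, 5], [0, 0, -7], 5.6],
  [[29, -37.5, 6], [0, 0, -8], 5.6],
  [[32, -41.5, 7], [0, 0, -8.6], 5.6],
  [[35, -45, 8], [0, 0, -8.6], 5.6],
  [[38, -49, 9], [0, 0, -8.6], 5.6],
  [[40.5, -52, 9.5], [0, 0, -8.6], 5.6],
  [[41.6, -53.5, 10], [0, 0, -8.6], 5.6],
  [[42, -53.9, 10], [0, 0, -8.6], 5.6],
  [[42, -53.9, 10], [0, 0, -8.6], 5.6],
  [[42, -53.9, 10], [0, 0, -8.6], 5.6],
  [[42, -53.9, 10], [0, 0, -8.6], 5.6],
])

```text
time: 2.0
eef_pos: [0.4343, -0.0039, 0.1316]
ee_rot: [0.98, 0.199, 0.0, 0.0]
force: [0.7, -0.6, -0.4]
width: 0.653
finger_force: 0.0
```

```bash
cat > st.py <<'E'
from bench import *
from h import *
from scipy.spatial.transform import Rotation as R
import sys
np.set_printoptions(precision=2,suppress=True)
v=np.load("v.npz");o,C=v["o"],v["C"]
def st():
    b=get_obs();M=R.from_quat(b["ee_rot"]).as_matrix();p=b["eef_pos"]
    print("t",b["time"],"tcp_viewer_mm",np.r_[(p[:2]-o)@C,p[2]]*1e3,"yaw",np.degrees(np.arctan2(M[1,0],M[0,0])),"tilt",M[:2,2]*57.3,"F",b["force"],"M",b["moment"],"w",b["width"]*85.4)
def shot(n,f):
    c=read_camera(n);np.savez(f+".npz",**c);return c
E
python3 - <<'E'
from st import *
st()
c=shot("wrist","w1");cv2.imwrite("pics/w1.png",c["image"][:,:,::-1])
E
```

```text
t 2.0 tcp_viewer_mm [-78.2   33.42 131.58] yaw 22.92297168959379 tilt [ 0.02 -0.02] F [ 0.72 -0.55 -0.42] M [-0.   -0.01  0.01] w 55.795964595650005
```

View pics/w1.png

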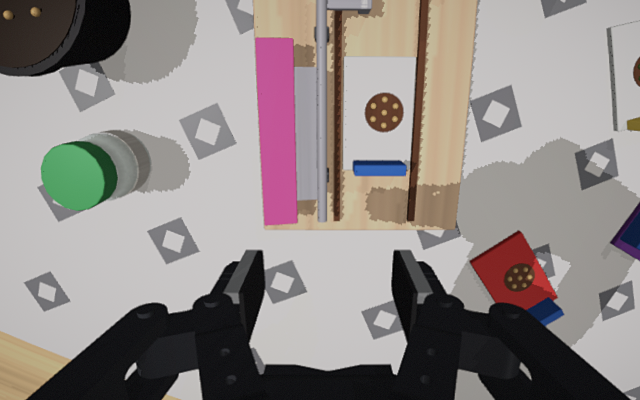

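The wrist view is square to the lane: the bar is at left (280,130), the tab at (380,168), and the fingers straddle the shaft. I'll descend to just above the bar.

Emit:
play_rows([
  [[0, -0.1, 2], [0, 0, 0], 5.6],
  [[0, -0.15, 5], [0, 0, 0], 5.6],
  [[0, -0.15, 7], [0, 0, 0], 5.6],
  [[0, -0.15, 8], [0, 0, 0], 5.6],
  [[0, -0.15, 8.5], [0, 0, 0], 5.6],
  [[0, -0.15, 8.5], [0, 0, 0], 5.6],
  [[0, -0.15, 8.5], [0, 0, 0], 5.6],
])

```text
time: 2.75
eef_pos: [0.4347, -0.0017, 0.0474]
ee_rot: [0.98, 0.199, 0.001, 0.0]
force: [-0.3, -0.3, 1.1]
width: 0.655
finger_force: 0.0
```

Run:
```python
from st import *
st()
c=shot("side","s1");a=c["image"][170:310,200:400,::-1];cv2.imwrite("pics/s1.png",cv2.resize(a,None,fx=4,fy=4,interpolation=2))
```

```text
t 2.75 tcp_viewer_mm [-76.95  35.25  47.42] yaw 23.010077730523943 tilt [ 0.11 -0.01] F [-0.32 -0.29  1.08] M [-0.03 -0.01 -0.01] w 55.908850524028026
```

View pics/s1.png

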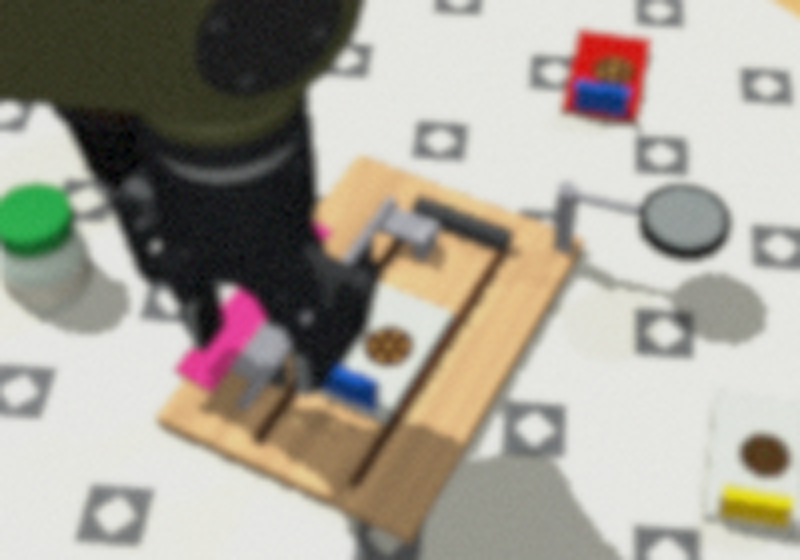

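The push finger (320,370) sits just behind the tab (352,385), and the other is over the bar. I'll press down in small steps and read the force.

Emit:
play_rows([
  [[0, 0, 0.4], [0, 0, 0], 5.6],
  [[0, 0, 0.8], [0, 0, 0], 5.6],
  [[0, 0, 1.0], [0, 0, 0], 5.6],
  [[0, 0, 1.0], [0, 0, 0], 5.6],
  [[0, 0, 1.0], [0, 0, 0], 5.6],
])

```text
time: 3.3
eef_pos: [0.4337, -0.0014, 0.0362]
ee_rot: [0.98, 0.2, -0.0, -0.0]
force: [0.2, -0.2, 0.3]
width: 0.657
finger_force: 0.0
```

Emit:
play_rows([
  [[0, 0, 0.2], [0, 0, 0], 5.6],
  [[0, 0, 0.4], [0, 0, 0], 5.6],
  [[0, 0, 0.4], [0, 0, 0], 5.6],
  [[0, 0, 0.4], [0, 0, 0], 5.6],
])

```text
time: 3.7
eef_pos: [0.434, -0.0014, 0.0326]
ee_rot: [0.98, 0.2, 0.0, -0.0]
force: [-0.2, 0.8, 1.7]
width: 0.657
finger_force: 1.0
```

Emit:
play_rows([
  [[0, 0, 0.2], [0, 0, 0], 5.6],
  [[0, 0, 0.4], [0, 0, 0], 5.6],
  [[0, 0, 0.4], [0, 0, 0], 5.6],
  [[0, 0, 0.4], [0, 0, 0], 5.6],
])

```text
time: 4.1
eef_pos: [0.434, -0.0014, 0.0284]
ee_rot: [0.98, 0.2, 0.0, -0.0]
force: [0.7, 2.6, 2.1]
width: 0.655
finger_force: 1.5
```

Run:
```python
from st import *
st()
```

```text
t 4.1 tcp_viewer_mm [-77.49  35.89  28.41] yaw 23.019407693680005 tilt [0.02 0.02] F [0.67 2.6  2.14] M [ 0.48  0.03 -0.02] w 55.90881824318241
```

Emit:
play_rows([
  [[0, 0, 0.2], [0, 0, 0], 5.6],
  [[0, 0, 0.4], [0, 0, 0], 5.6],
  [[0, 0, 0.4], [0, 0, 0], 5.6],
  [[0, 0, 0.4], [0, 0, 0], 5.6],
])

```text
time: 4.5
eef_pos: [0.4341, -0.0015, 0.0245]
ee_rot: [0.98, 0.2, 0.0, 0.0]
force: [0.4, 1.2, 4.5]
width: 0.654
finger_force: 2.5
```

Emit:
play_rows([
  [[0, 0, 0.1], [0, 0, 0], 5.6],
  [[0, 0, 0.2], [0, 0, 0], 5.6],
  [[0, 0, 0.2], [0, 0, 0], 5.6],
  [[0, 0, 0.2], [0, 0, 0], 5.6],
])

```text
time: 4.9
eef_pos: [0.4342, -0.0017, 0.0227]
ee_rot: [0.98, 0.2, 0.0, 0.0]
force: [0.5, -0.2, 5.3]
width: 0.655
finger_force: 2.8
```

Run:
```python
from st import *
st()
c=shot("side","s2");a=c["image"][200:300,240:370,::-1];cv2.imwrite("pics/s2.png",cv2.resize(a,None,fx=6,fy=6,interpolation=2))
```

```text
t 4.9 tcp_viewer_mm [-77.43  35.49  22.67] yaw 23.037051884197584 tilt [ 0.04 -0.03] F [ 0.47 -0.24  5.35] M [ 0.35 -0.01 -0.01] w 55.95425522809795
```

View pics/s2.png

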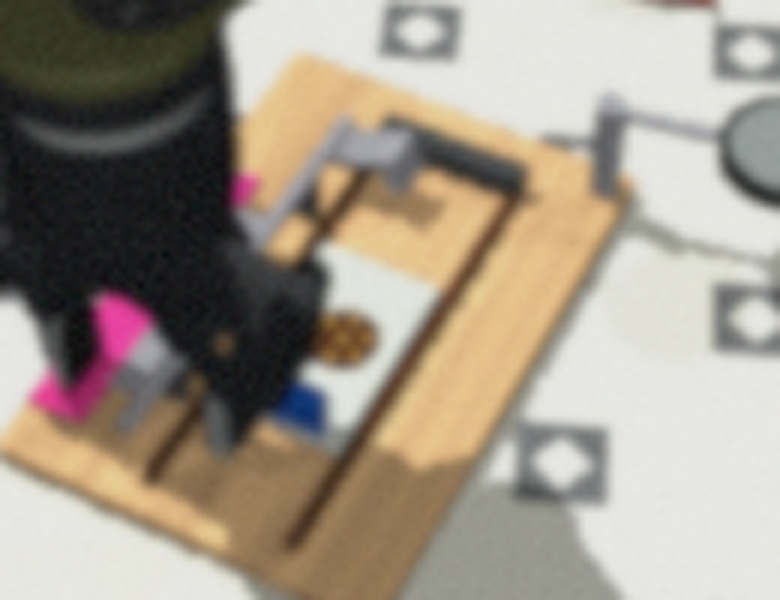

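The nose is clearly lifted (390,155) and the bar is almost at its stop (5.3 N). Pushing forward at a constant height.

Emit:
play_rows([
  [[0.2, 0, 0.05], [0, 0, 0], 5.6],
  [[0.4, 0, 0.05], [0, 0, 0], 5.6],
  [[0.6, 0, 0.05], [0, 0, 0], 5.6],
  [[0.8, 0, 0.05], [0, 0, 0], 5.6],
  [[1.0, 0, 0.05], [0, 0, 0], 5.6],
  [[1.2, 0, 0.05], [0, 0, 0], 5.6],
  [[1.4, 0, 0.05], [0, 0, 0], 5.6],
  [[1.6, 0, 0.05], [0, 0, 0], 5.6],
  [[1.8, 0, 0.05], [0, 0, 0], 5.6],
  [[2.0, 0, 0.05], [0, 0, 0], 5.6],
  [[2.2, 0, 0.05], [0, 0, 0], 5.6],
  [[2.4, 0, 0.05], [0, 0, 0], 5.6],
  [[2.4, 0, 0.05], [0, 0, 0], 5.6],
])

```text
time: 6.25
eef_pos: [0.4538, 0.0076, 0.0216]
ee_rot: [0.98, 0.2, -0.003, -0.0]
force: [-7.8, -0.3, 11.7]
width: 0.657
finger_force: 6.0
```

Run:
```python
from st import *
st()
c=shot("side","s3");a=c["image"][200:300,240:370,::-1];cv2.imwrite("pics/s3.png",cv2.resize(a,None,fx=6,fy=6,interpolation=2))
```

```text
t 6.25 tcp_viewer_mm [-55.7   36.38  21.62] yaw 23.105388858327593 tilt [-0.36 -0.05] F [-7.83 -0.34 11.67] M [0.25 1.43 0.18] w 56.08409597217667
```

View pics/s3.png

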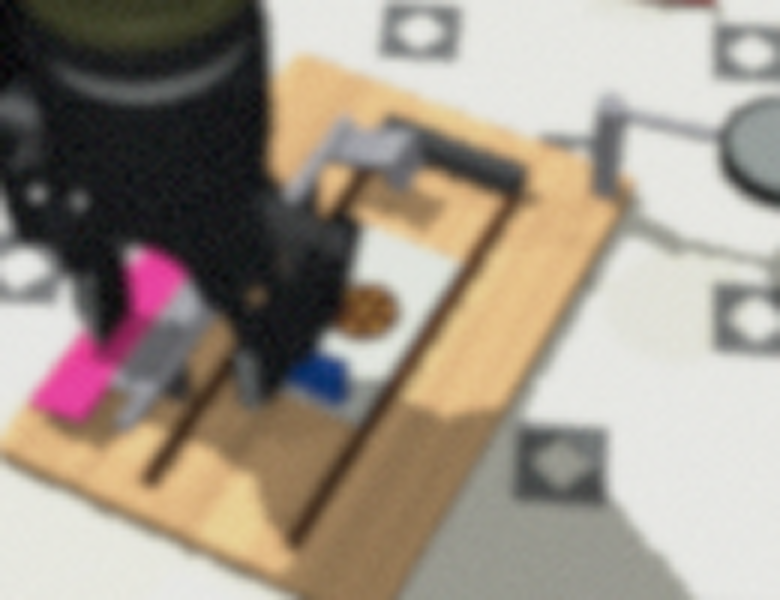

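The slide moves straight and the nose stays up. The bar is now hard on its stop (11.7 N), so I'll ease up about 1 mm and continue.

Emit:
play_rows([
  [[0, 0, -0.05], [0, 0, 0], 5.6],
  [[0, 0, -0.1], [0, 0, 0], 5.6],
  [[0.1, 0, -0.1], [0, 0, 0], 5.6],
  [[0.3, 0, -0.1], [0, 0, 0], 5.6],
  [[0.5, 0, -0.1], [0, 0, 0], 5.6],
])

```text
time: 6.8
eef_pos: [0.4586, 0.0095, 0.022]
ee_rot: [0.98, 0.2, -0.002, 0.0]
force: [-4.4, -0.0, 6.1]
width: 0.653
finger_force: 3.0
```

Run:
```python
from st import *
st()
```

```text
t 6.8 tcp_viewer_mm [-50.58  36.2   22.03] yaw 23.08171164874342 tilt [-0.27 -0.06] F [-4.38 -0.03  6.1 ] M [0.08 0.79 0.15] w 55.74492660048042
```

Emit:
play_rows([
  [[0.2, 0, 0], [0, 0, 0], 5.6],
  [[0.4, 0, 0], [0, 0, 0], 5.6],
  [[0.6, 0, 0], [0, 0, 0], 5.6],
  [[0.8, 0, 0], [0, 0, 0], 5.6],
  [[1.0, 0, 0], [0, 0, 0], 5.6],
  [[1.2, 0, 0], [0, 0, 0], 5.6],
  [[1.4, 0, 0], [0, 0, 0], 5.6],
  [[1.6, 0, 0], [0, 0, 0], 5.6],
  [[1.8, 0, 0], [0, 0, 0], 5.6],
  [[2.0, 0, 0], [0, 0, 0], 5.6],
  [[2.2, 0, 0], [0, 0, 0], 5.6],
  [[2.4, 0, 0], [0, 0, 0], 5.6],
  [[2.6, 0, 0], [0, 0, 0], 5.6],
])

```text
time: 8.1
eef_pos: [0.4825, 0.0196, 0.0221]
ee_rot: [0.98, 0.2, -0.003, 0.0]
force: [-4.6, -1.0, 6.3]
width: 0.658
finger_force: 3.2
```

Run:
```python
from st import *
st()
c=shot("side","s4");a=c["image"][200:300,240:370,::-1];cv2.imwrite("pics/s4.png",cv2.resize(a,None,fx=6,fy=6,interpolation=2))
```

```text
t 8.1 tcp_viewer_mm [-24.58  36.16  22.05] yaw 23.084835633377747 tilt [-0.28 -0.07] F [-4.55 -1.04  6.28] M [0.02 0.85 0.12] w 56.21547000571637
```

View pics/s4.png

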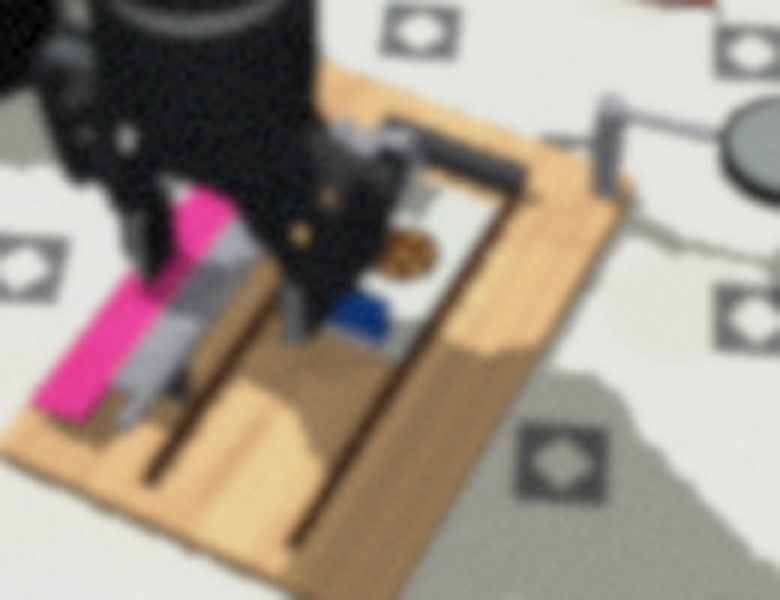

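The slide is under the raised nose and about 8 mm short of the stop. Finishing slowly while watching the force.

Emit:
play_rows([
  [[0.15, 0, 0], [0, 0, 0], 5.6],
  [[0.3, 0, 0], [0, 0, 0], 5.6],
  [[0.45, 0, 0], [0, 0, 0], 5.6],
  [[0.6, 0, 0], [0, 0, 0], 5.6],
  [[0.7, 0, 0], [0, 0, 0], 5.6],
])

```text
time: 8.65
eef_pos: [0.489, 0.0223, 0.0221]
ee_rot: [0.98, 0.2, -0.002, 0.0]
force: [-2.7, 0.2, 5.0]
width: 0.652
finger_force: 3.3
```

Emit:
play_rows([
  [[0.1, 0, 0], [0, 0, 0], 5.6],
  [[0.15, 0, 0], [0, 0, 0], 5.6],
])

```text
time: 8.85
eef_pos: [0.4902, 0.0228, 0.022]
ee_rot: [0.98, 0.2, -0.003, 0.0]
force: [-5.8, -1.9, 8.2]
width: 0.653
finger_force: 4.3
```

Run:
```python
from st import *
st()
```

```text
t 8.85 tcp_viewer_mm [-16.29  36.15  22.05] yaw 23.084048669003916 tilt [-0.31 -0.08] F [-5.82 -1.92  8.25] M [-0.08  1.1   0.05] w 55.75723519975782
```

Emit:
play_rows([
  [[0.05, 0, 0], [0, 0, 0], 5.6],
  [[0.1, 0, 0], [0, 0, 0], 5.6],
  [[0.1, 0, 0], [0, 0, 0], 5.6],
])

```text
time: 9.15
eef_pos: [0.4902, 0.0228, 0.022]
ee_rot: [0.98, 0.2, -0.004, 0.0]
force: [-8.1, -2.9, 9.5]
width: 0.653
finger_force: 5.6
```

Emit:
play_rows([
  [[0.05, 0, 0], [0, 0, 0], 5.6],
  [[0.1, 0, 0], [0, 0, 0], 5.6],
  [[0.1, 0, 0], [0, 0, 0], 5.6],
])

```text
time: 9.45
eef_pos: [0.4903, 0.0229, 0.022]
ee_rot: [0.98, 0.2, -0.005, 0.0]
force: [-12.2, -4.1, 13.2]
width: 0.651
finger_force: 7.9
```

Run:
```python
from st import *
st()
```

```text
t 9.45 tcp_viewer_mm [-16.19  36.17  21.97] yaw 23.07925437315601 tilt [-0.59 -0.16] F [-12.16  -4.05  13.21] M [-0.67  1.95 -0.11] w 55.62097508263132
```

The TCP stalls at viewer x −16.2, exactly where home is expected, and the push force is rising, so the slide is against the stop. I'll back off the tab with the bar still down, then rise so the clip closes.

Emit:
play_rows([
  [[-0.2, 0, 0], [0, 0, 0], 5.6],
  [[-0.4, 0, 0], [0, 0, 0], 5.6],
  [[-0.6, 0, 0], [0, 0, 0], 5.6],
  [[-0.8, 0, 0], [0, 0, 0], 5.6],
  [[-0.8, 0, 0], [0, 0, 0], 5.6],
  [[-0.8, 0, -0.3], [0, 0, 0], 5.6],
  [[-0.8, 0, -0.6], [0, 0, 0], 5.6],
  [[-0.8, 0, -0.9], [0, 0, 0], 5.6],
  [[-0.8, 0, -1.2], [0, 0, 0], 5.6],
  [[-0.8, 0, -1.6], [0, 0, 0], 5.6],
  [[-0.8, 0, -2.5], [0, 0, 0], 5.6],
  [[-0.8, 0, -4.5], [0, 0, 0], 5.6],
  [[-0.8, 0, -7], [0, 0, 0], 5.6],
  [[-0.8, 0, -10], [0, 0, 0], 5.6],
  [[-0.8, 0, -13], [0, 0, 0], 5.6],
  [[-4, 4, -15], [0, 0, 0], 5.6],
  [[-8, 8, -16], [0, 0, 0], 5.6],
  [[-11, 12, -16], [0, 0, 0], 5.6],
  [[-11, 16, -16], [0, 0, 0], 5.6],
  [[-11, 18, -16], [0, 0, 0], 5.6],
])

```text
time: 11.45
eef_pos: [0.463, -0.1881, 0.1841]
ee_rot: [0.98, 0.198, 0.001, 0.001]
force: [-0.3, 0.1, 0.3]
width: 0.657
finger_force: 0.0
```

Emit:
play_rows([
  [[0, 4, 0], [0, 0, 0], 5.6],
  [[0, 8, 0], [0, 0, 0], 5.6],
  [[0, 11, 0], [0, 0, 0], 5.6],
  [[0, 12, 0], [0, 0, 0], 5.6],
  [[0, 12, 0], [0, 0, 0], 5.6],
])

```text
time: 11.95
eef_pos: [0.5101, -0.2957, 0.1828]
ee_rot: [0.98, 0.199, -0.0, -0.0]
force: [-0.9, 0.2, 0.2]
width: 0.659
finger_force: 0.0
```

Run:
```python
from st import *
st()
c=shot("side","s5");t=shot("top","t5")
a=cv2.resize(c["image"][200:300,240:370,::-1],(480,369),interpolation=2)
b=cv2.resize(t["image"][165:295,265:385,::-1],(320,369),interpolation=2)
cv2.imwrite("pics/f5.png",np.hstack([a,b]))
for ce,ar,r in blobs(t["image"],(100,120,40),(125,255,255)):
    if 300<ce[0]<360 and 200<ce[1]<280:
        p=plane(t,[ce],.038)[0];print("tab",ce,(p[:2]-o)@C*1e3,"expect x -1")
for ce,ar,r in blobs(t["image"],(155,120,60),(174,255,255)):
    p=plane(t,[ce],.033)[0];print("bar",ce,(p[:2]-o)@C*1e3)
```

```text
t 11.95 tcp_viewer_mm [-122.69 -264.75  182.83] yaw 22.95297017420113 tilt [-0.03  0.03] F [-0.95  0.21  0.21] M [-0.03  0.04 -0.01] w 56.273686773816564
tab [327.42 227.55] [-1.17 -0.78] expect x -1
bar [301.6  254.19] [-33.02  70.52]
```

View pics/f5.png

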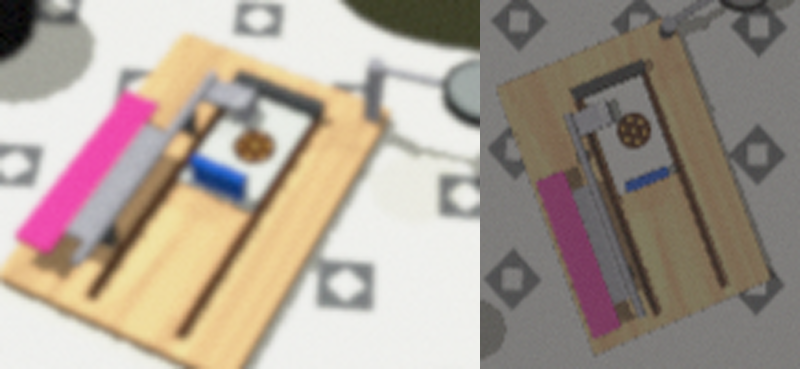

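The slide is home: its tab is at viewer x −1.2 mm, against −1 expected. The clip nose rests on it, and the robot is clear.

```bash
python3 -c "
from bench import *
print(job_done())"
```

```text
the job is handed in; nothing more can be done
None
```

The job is handed in: the blue-tabbed slide is home against the stop with the clip closed on it, the arm is clear, and it took about 12 s; I don't have the judge's verdict.

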